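Stow the heavy-headed probe and the weighted bar and lock the keeper

TASK

Put the square-headed probe and the weighted bar away in the storage cradle, each in the bay made for it, with its heavy head in the yoke and its stem in the fork. Take each one at its balance point so that it is carried level, clear above the table. When both lie in place, turn the keeper a quarter turn clockwise until it drops into its locked detent across both of them, and leave the other things on the table where they stand.

Things in the scene. Friction and masses are not known exactly. Their poses are not given: they have to be found in the camera images.
- probe: Part to stow, lying level on the worktop, 200 mm long, 0.4 kg: round aluminium stem, 14 mm in diameter, with a heavy square steel head (x = +60 to +100 mm; 50 x 50 mm) and at the other end a small black foot plate (8 x 20 mm, reaching 25 mm below the axis, 7 above). Origin: on the stem axis at mid-length, 25 mm above the worktop as it lies; x along the stem to the head, z up.
- probe_balance (a point): Balance point (centre of mass) of the probe, on its stem axis, at x = +32 mm from the probe's origin: 28 mm from the near face of the head. Axes as the probe's.
- bar: Part to stow, lying level on the worktop, 200 mm long, 0.55 kg: flat aluminium bar (24 mm wide, 14 mm high) with a heavy dark steel block (x = +70 to +100 mm; 64 mm wide, 50 mm high) and at the other end a small black foot plate like the probe's. Origin: on the bar's axis at mid-length, 25 mm above the worktop as it lies; x along the bar to the block, z up.
- bar_balance (a point): Balance point (centre of mass) of the weighted bar, on its axis, at x = +42 mm from the bar's origin: 28 mm from the near face of its block. Axes as the bar's.
- cradle: Fixed cradle on the left, base plate 188 x 228 x 10 mm, two bays along its x, each with a notched grey fork for the stem (x = -65 mm, 10 mm thick, floor 53, top 64 mm high) and a grey yoke for the head (x = 63 to 103 mm, floor 35, cheeks to 55 mm high). Bay at y = +66: probe (yoke gap 59, notch 22 mm); y = -66: bar (73, 32 mm). Origin: on the worktop, 20 mm to +x of the keeper's axis; z up.
- bay_probe (a point): Where the probe's balance point lies when it is stowed: on the axis of the +y bay, 60 mm above the worktop (cradle x = 35, y = 66 mm). Axes as the cradle's; the stowed probe's head points along +x.
- bay_bar (a point): Where the bar's balance point lies when it is stowed: on the axis of the -y bay, 60 mm above the worktop (cradle x = 35, y = -66 mm). Axes as the cradle's; the stowed bar's block points along +x.
- keeper_grip (a point): On the keeper's turning axis (cradle x = -20, y = 0) at the height to grip, 98 mm (locked: 95) above the worktop. The keeper between the bays is a flat steel strap, 140 x 18 x 5 mm, underside 73 mm high when open, with a black wing grip on top, 60 mm long, 12 mm thick, from 78 to 110 mm high, along the strap. x of this point runs along wing and strap.
- keeper (a joint): Angle of the quarter-turn keeper, rad. 0 (start): open, strap along the bays. It turns clockwise seen from above; 1.57: locked, strap across both bays just above both stems. An over-centre spring (up to 0.07 N m) holds it at either end: past half way it drives the keeper on into the detent and stop at 1.57, 3 mm lower than at the start.
- flux_bottle: Bystander, to be left alone: a slim cream bottle 88 mm tall, 30 mm across, with a pointed red cap, standing between the two parts. Origin at its underside.
- battery_pack: Bystander, to be left alone: a dark block 45 x 69 x 17 mm at the right. Origin at its underside.
- solvent_bottle: Bystander, to be left alone: a white bottle 119 mm tall, 59 mm across, standing behind the gap between cradle and parts. Origin at its underside.
- fan: Bystander, to be left alone: a black square fan 40 x 40 x 20 mm, behind the two parts. Origin at its underside.

How it is judged (in metres and radians):
On the way, in this order (a step that is already met when the one before it is completed fails the run):
1. one of the two parts is held at its balance point (within 20 mm along the stem), level within 10 degrees, its balance point more than 110 mm above the worktop (((height (world z) of probe_balance above 0.11 m and contact force between the fingers and probe above 1 N and x of the grasp point in the frame of probe between 0.012 and 0.052 m and angle between probe's own x axis and vertical between 1.396 and 1.745 rad) or (height (world z) of bar_balance above 0.11 m and contact force between the fingers and bar above 1 N and x of the grasp point in the frame of bar between 0.022 and 0.062 m and angle between bar's own x axis and vertical between 1.396 and 1.745 rad))), for 0.2 s.
2. one part lies released in its own bay, the keeper still open (((horizontal distance between probe_balance and bay_probe below 0.014 m and z of probe_balance in the frame of cradle between 0.054 and 0.066 m and x of probe in the frame of cradle below 0.02 m and angle between the x axis of probe and the x axis of cradle, either way round below 0.12 rad and contact force between the fingers and probe below 0.3 N and linear speed of probe below 0.03 m/s) or (horizontal distance between bar_balance and bay_bar below 0.014 m and z of bar_balance in the frame of cradle between 0.054 and 0.066 m and x of bar in the frame of cradle below 0.02 m and angle between the x axis of bar and the x axis of cradle, either way round below 0.12 rad and contact force between the fingers and bar below 0.3 N and linear speed of bar below 0.03 m/s)) and value of joint keeper below 0.3 rad), for 0.2 s.
3. with one part stowed, the other is held at its balance point, level, more than 110 mm above the worktop ((((horizontal distance between probe_balance and bay_probe below 0.014 m and z of probe_balance in the frame of cradle between 0.054 and 0.066 m and x of probe in the frame of cradle below 0.02 m and angle between the x axis of probe and the x axis of cradle, either way round below 0.12 rad and contact force between the fingers and probe below 0.3 N and linear speed of probe below 0.03 m/s) and (height (world z) of bar_balance above 0.11 m and contact force between the fingers and bar above 1 N and x of the grasp point in the frame of bar between 0.022 and 0.062 m and angle between bar's own x axis and vertical between 1.396 and 1.745 rad)) or ((horizontal distance between bar_balance and bay_bar below 0.014 m and z of bar_balance in the frame of cradle between 0.054 and 0.066 m and x of bar in the frame of cradle below 0.02 m and angle between the x axis of bar and the x axis of cradle, either way round below 0.12 rad and contact force between the fingers and bar below 0.3 N and linear speed of bar below 0.03 m/s) and (height (world z) of probe_balance above 0.11 m and contact force between the fingers and probe above 1 N and x of the grasp point in the frame of probe between 0.012 and 0.052 m and angle between probe's own x axis and vertical between 1.396 and 1.745 rad)))), for 0.2 s.
4. both lie released in their bays, the keeper still open (horizontal distance between probe_balance and bay_probe below 0.014 m and z of probe_balance in the frame of cradle between 0.054 and 0.066 m and x of each of probe, bar in the frame of cradle below 0.02 m and angle between the x axis of each of probe, bar and the x axis of cradle, either way round below 0.12 rad and contact force between the fingers and probe below 0.3 N and linear speed of each of probe, bar below 0.03 m/s and horizontal distance between bar_balance and bay_bar below 0.014 m and z of bar_balance in the frame of cradle between 0.054 and 0.066 m and contact force between the fingers and bar below 0.3 N and value of joint keeper below 0.3 rad), for 0.2 s.
5. the keeper is turned and sits in its locked detent (value of joint keeper above 1.48 rad and horizontal distance between probe_balance and bay_probe below 0.014 m and z of probe_balance in the frame of cradle between 0.054 and 0.066 m and x of each of probe, bar in the frame of cradle below 0.02 m and angle between the x axis of each of probe, bar and the x axis of cradle, either way round below 0.12 rad and contact force between the fingers and probe below 0.3 N and linear speed of each of probe, bar below 0.03 m/s and horizontal distance between bar_balance and bay_bar below 0.014 m and z of bar_balance in the frame of cradle between 0.054 and 0.066 m and contact force between the fingers and bar below 0.3 N), for 0.2 s.
At the end, for the whole second after the job is handed in: Probe and bar each lie at rest in their own bay, head in the yoke and stem in the fork: balance point within 14 mm (horizontally) of its place and 54 to 66 mm above the worktop, aligned within 0.12 rad, head end at the yoke; released; the keeper locked (joint above 1.48 rad) (all of step 5); the robot touches nothing.
It fails at once if the probe is tipped more than about 17 degrees (not (angle between probe's own x axis and vertical between 1.27 and 1.87 rad and angle between probe's own z axis and vertical below 0.3 rad)).
It fails at once if the bar is tipped more than about 17 degrees (not (angle between bar's own x axis and vertical between 1.27 and 1.87 rad and angle between bar's own z axis and vertical below 0.3 rad)).
It fails at once if a bystander (bottles, battery pack, fan) is moved more than 30 mm (distance of any of flux_bottle, battery_pack, solvent_bottle, fan from where it was at the start of the episode above 0.03 m).
It also fails if it takes over 72 s, if anything falls off the work surface, if the arm or the gripper's body presses on something with over 40 N, if the wrist force passes 120 N, or if a joint passes its speed limit or range.

ROBOT

A 6-joint arm with a two-finger parallel gripper is mounted at the origin on a cart in front of the work surface, level with it; the furniture and walls round the work are solid. World frame = base frame: x ahead of the robot, y to its left, z up, the work surface at z = 0. Lengths are in mm, angles in degrees, forces in N, time in s.
With the tool pointing down it reaches from about 300 to 850 mm from the base axis. Payload 4.2 kg.
Tool frame: the origin (TCP) lies at the very end of the fingers, on their centre line; the grasp point (between the pads) lies 19 mm behind it; z points along the fingers, y is the line along which they close (so a half turn about z gives the same grasp; the last joint's range is limited). The gripper opens to 91 mm and grips with 3 to 60 N. Pads are 32 mm wide; open, the fingers measure 118 mm over their backs; the gripper's body (76 mm by 178 mm) begins 60 mm behind the grasp point.
Start: joints at [-65.546, 18.312, 89.639, -0, 72.044, -1.146], TCP at [248.452, -518.57, 213.976] pointing down, gripper open.
Joint ranges: [-177.97, 177.97], [-48.28, 115.42], [12.27, 149.76], [-77.06, 257.06], [2.81, 150.46], [-146.56, 146.56]. Speed limits (degrees/s): [147.25, 147.25, 180, 180, 180, 180].

INTERFACE

Orientations are given as [roll, pitch, yaw] about the fixed x, y, z axes, in that order (R = Rz(yaw) Ry(pitch) Rx(roll)).
In Python, from workcell import * gives the robot as it stands.
- The arm moves only by the tool move_arm, never from a script. Its argument "motion" is a list of rows, each a list of 3 entries, a list of its own where there are three numbers: the finger opening in mm, from 0 to 91.2, then the shift along the world's x, y, z in units of 25 mm (1.0 is 25 mm), then the turn, a rotation vector about the world's x, y, z in units of 4 degrees (1.0 is 4 degrees). In form: [[grip, [x, y, z], [ax, ay, az]], ...]. A call has 1 to 20 rows; each row shifts and turns the commanded pose from where the row before left it; what a row does not reach is not made up. A row lasts 1/12 s, in which the tool goes at most 41.7 mm and 7.16 degrees, less where a joint would pass 70% of its speed; a pose out of reach is approached as far as the arm can. A call with a number of a shift or a turn outside -1 to 1 is refused whole. A call with a gripper value outside its range is refused whole. The fingers move at their own pace and stop on an object; "grip_force" is the grip in N (left out, the last holds). Time passes only in rows, so rows that do not move let the fingers close. It gives the time, the measured TCP pose, the force, the opening and the grip force at its end, in the units of the state.
- state(): the state, without advancing time (a new reading comes with each control period).
- grab_frame(name): name is "side" or "top" or "wrist"; returns the picture (420x560x3 uint8, blue, green, red); there is no depth.
- camera_info(name): a dict with "fx", "fy", "cx", "cy" (pixels), "rvec" (rotation vector, rad) and "tvec" (3), from world to camera coordinates, as OpenCV has them. Camera axes: x right, y down, z forward; pixel columns grow to the right and rows downward; lengths in mm; the calibration is good to about 2 mm. A picture is of the moment at which its call begins: read the wrist's pose just before it. camera_info takes no time and is no camera call; for the wrist camera it gives the pose at the moment of the call.
- job_done(): hands the job in; it is judged then, once.
The state is a dict: "time_s": time; "qpos": joint angles; "qvel": joint speeds; "effort": joint torques, N m; "ee_pos": TCP position; "ee_rot": TCP orientation; "force": force on the tool from outside, world axes, zero at the start; "torque": the same for the moment, N m; "gripper_width": finger opening in mm; "gripper_force": force on a finger pad.
Only numpy, scipy, OpenCV 4.12 (cv2) and the standard library are available. Lean on these libraries where they do the work, as an engineer would, in place of code of your own. Each camera call takes 0.05 s, during which the arm holds its last target. There are 200 camera calls.

## Working session

There is one attempt and no reset: what is moved stays moved. The work goes in short steps, Python scripts to look and compute and a tool call to move; the robot and the scene stay as the last step left them, time stands still between calls to the robot, and variables do not carry over. Pictures are saved under pics/ and viewed, at most 10 in all, crops included, and the job is handed in when it is done.

Besides the shell and the picture viewer there is one more tool, called after "Request:" in YAML: its name, and indented under it one key for each argument. move_arm: Moves the arm, as the interface text tells. Shifts and turns lie within -1 to 1; 1 stands for 25 mm of shift or 4 degrees of turn. Its arguments: {"type":"object","properties":{"motion":{"type":"array","items":{"type":"array"}},"grip_force":{"type":"number"}},"required":["motion"]}

```bash
mkdir -p pics
cat > h.py <<'E'
from workcell import *
import numpy as np, cv2
def snap(n,f):
    ci=camera_info(n); im=grab_frame(n); cv2.imwrite('pics/'+f,im); return im,ci
def ray(ci,uv,z):
    R=cv2.Rodrigues(np.array(ci['rvec'],float))[0]; t=np.array(ci['tvec'],float).ravel()
    d=R.T@np.array([(uv[0]-ci['cx'])/ci['fx'],(uv[1]-ci['cy'])/ci['fy'],1]); c=-R.T@t
    return c+d*(z-c[2])/d[2]
def proj(ci,p):
    K=np.array([[ci['fx'],0,ci['cx']],[0,ci['fy'],ci['cy']],[0,0,1.]])
    return cv2.projectPoints(np.array(p,float).reshape(-1,1,3),np.array(ci['rvec'],float),np.array(ci['tvec'],float),K,None)[0].reshape(-1,2)
E
python3 - <<'E'
from h import *
for n in('top','side'):
    im,ci=snap(n,n+'0.png'); R=cv2.Rodrigues(np.array(ci['rvec'],float))[0]
    print(n,ci['fx'],-R.T@np.array(ci['tvec']).ravel(),R[2])
print(state()['ee_rot'])
E
```

```text
top 397.0703914980663 [ 400.66386661  -98.32148558 1421.19992   ] [ 0.13994181  0.0244926  -0.98985676]
side 516.4820502142281 [ 57.84719214 994.38444227 915.8290745 ] [ 0.37153959 -0.72613934 -0.57851534]
[-1.79911599e+02 -2.88133966e-03  2.55994676e+01]
```

View pics/top0.png

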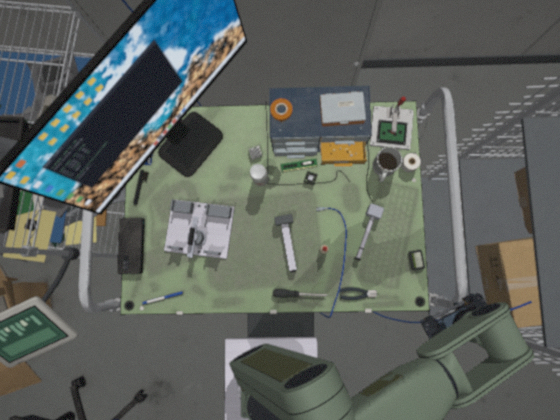

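View pics/side0.png

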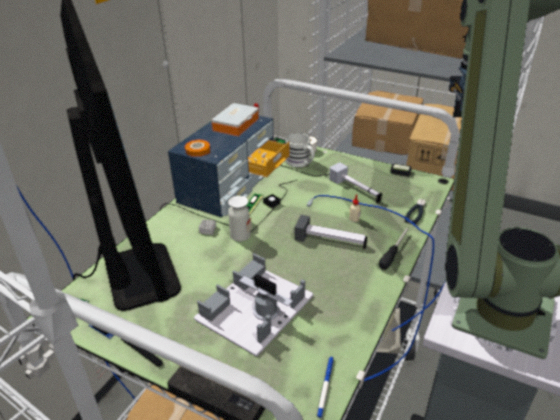

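The top view shows the probe (head ~(375,212), foot ~(360,260)), the bar (block ~(284,220), foot ~(293,270)) and the cradle centred at ~(199,230), with its yokes up in the image. I'll enlarge it to get finer positions.

Run:
```python
from h import *
im=cv2.imread('pics/top0.png')
a=cv2.resize(im[190:265,155:245],None,fx=5,fy=5,interpolation=cv2.INTER_CUBIC)
b=cv2.resize(im[195:275,265:315],None,fx=5,fy=5,interpolation=cv2.INTER_CUBIC)
c=cv2.resize(im[195:275,350:390],None,fx=5,fy=5,interpolation=cv2.INTER_CUBIC)
o=np.zeros((400,450+200+150,3),np.uint8); o[:375,:450]=a; o[:,450:700]=b[:, :250][:400]if 0 else o[:,450:700]
o=np.zeros((400,800,3),np.uint8); o[:375,:400]=a[:,25:425]; o[:,400:600]=b[:,25:225]; o[:,600:800]=c
cv2.imwrite('pics/z.png',o)
```

```text
(no output)
```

View pics/z.png

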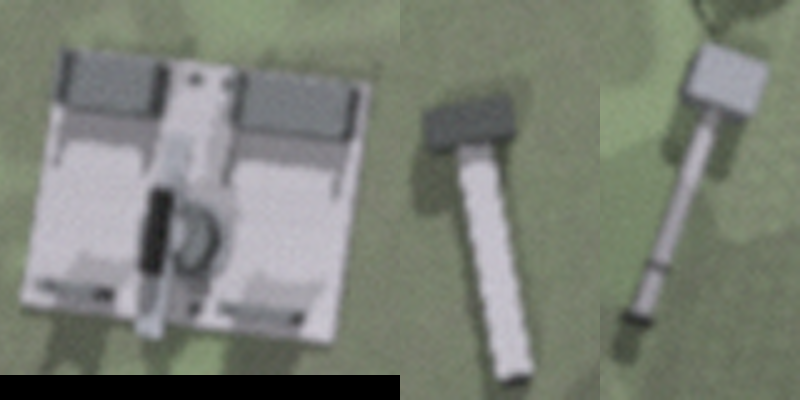

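```bash
cat > fit.py <<'E'
from h import *
from scipy.optimize import least_squares
def fit(ci,pts,x0):
    P=np.array([p[0] for p in pts],float); U=np.array([p[1] for p in pts],float)
    def W(v):
        c,s=np.cos(v[2]),np.sin(v[2]); return np.c_[v[0]+c*P[:,0]-s*P[:,1],v[1]+s*P[:,0]+c*P[:,1],P[:,2]]
    r=least_squares(lambda v:(proj(ci,W(v))-U).ravel(),x0,x_scale=[100,100,1],loss='soft_l1')
    print(r.x[:2].round(1),np.degrees(r.x[2]).round(2)); print((proj(ci,W(r.x))-U).round(1).tolist()); return r.x
def off(v,x,y): 
    c,s=np.cos(v[2]),np.sin(v[2]); return np.array([v[0]+c*x-s*y,v[1]+s*x+c*y])
E
python3 - <<'E'
from fit import *
ci=camera_info('top')
A=lambda x,y:(160+(x-2)/5,190+(y-2)/5)
B=lambda x,y:(270+(x-402)/5,195+(y-2)/5)
C=lambda x,y:(350+(x-602)/5,195+(y-2)/5)
print(fit(ci,[((-94,114,10),A(20,303)),((-94,-114,10),A(332,343)),((-90,0,78),A(150,338)),((-50,0,110),A(152,272)),((10,0,110),A(162,188))],[450,200,0]))
b=fit(ci,[((100,32,50),B(422,106)),((100,-32,50),B(512,97)),((70,-32,50),B(516,137)),((70,32,50),B(428,152)),((-100,0,32),B(513,381))],[450,-100,0])
p=fit(ci,[((100,25,50),C(706,42)),((100,-25,50),C(769,67)),((60,-25,50),C(750,117)),((60,25,50),C(685,91)),((-100,0,32),C(638,318))],[450,-300,0])
print(off(b,42,0),off(p,32,0))
E
```

```text
[525.2 251.7] -9.17
[[-0.2, 2.7], [0.2, 4.0], [0.1, -1.2], [-0.7, -0.3], [0.4, -1.3]]
[ 5.25202205e+02  2.51713019e+02 -1.60018189e-01]
[475.4 -64.4] 8.19
[[-0.2, 0.4], [-0.1, -0.7], [0.5, -0.3], [-0.1, -0.3], [-0.1, 1.3]]
[ 509.8 -340.5] -22.17
[[-0.5, -0.7], [0.6, -0.5], [0.5, 0.1], [-0.2, 0.2], [-0.5, 0.9]]
[516.94278263 -58.45519954] [ 539.39845263 -352.61608818]
```

Request:
move_arm:
  motion:
    - [60,[0.97,0.55,0],[0,0,-1]]
    - [60,[0.97,0.55,0],[0,0,-1]]
    - [60,[0.97,0.55,0],[0,0,-1]]
    - [60,[0.97,0.55,0],[0,0,-1]]
    - [60,[0.97,0.55,0],[0,0,-1]]
    - [60,[0.97,0.55,0],[0,0,-1]]
    - [60,[0.97,0.55,0],[0,0,-1]]
    - [60,[0.97,0.55,0],[0,0,-1]]
    - [60,[0.97,0.55,0],[0,0,-1]]
    - [60,[0.97,0.55,0],[0,0,-1]]
    - [60,[0.97,0.55,0],[0,0,-1]]
    - [60,[0.97,0.55,0],[0,0,-1]]
    - [60,[0,0,0],[0,0,0]]
    - [60,[0,0,0],[0,0,0]]

```text
time_s: 1.27
ee_pos: [540.1, -352.6, 213.0]
ee_rot: [180.0, 0.1, -22.2]
force: [-0.9, 0.6, -0.0]
gripper_width: 60.2
gripper_force: 0.0
```

Run:
```python
from h import *
im,ci=snap('wrist','w1.png'); s=state(); print(s['ee_pos'],s['ee_rot'],s['time_s'])
# expected overlay
v=(509.8,-340.5,np.radians(-22.17));c,sn=np.cos(v[2]),np.sin(v[2])
P=[(100,25,50),(100,-25,50),(60,-25,50),(60,25,50),(-100,0,32),(32,0,25)]
for q in proj(ci,[(v[0]+c*x-sn*y,v[1]+sn*x+c*y,z) for x,y,z in P]): print(q.round(0))
```

```text
[ 539.22128385 -353.23884014  213.24125416] [ 1.79981263e+02  9.88304866e-02 -2.23037763e+01] 1.3167
[256. 130.]
[302. 130.]
[301. 167.]
[257. 167.]
[279. 285.]
[279. 187.]
```

View pics/w1.png

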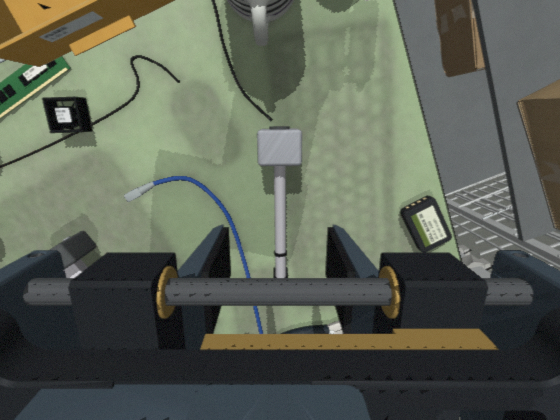

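The wrist view has the probe head top at (257..301, 129..165), which agrees with the estimate to about 1 mm. I'll descend, grip and lift.

Request:
move_arm:
  motion:
    - [60,[0,0,-1],[0,0,0]]
    - [60,[0,0,-1],[0,0,0]]
    - [60,[0,0,-1],[0,0,0]]
    - [60,[0,0,-1],[0,0,0]]
    - [60,[0,0,-1],[0,0,0]]
    - [60,[0,0,-1],[0,0,0]]
    - [60,[0,0,-1],[0,0,0]]
    - [60,[0,0,-0.6],[0,0,0]]
    - [60,[0,0,-0.6],[0,0,0]]
    - [60,[0,0,0],[0,0,0]]
    - [0,[0,0,0],[0,0,0]]
    - [0,[0,0,0],[0,0,0]]
    - [0,[0,0,0],[0,0,0]]
    - [0,[0,0,0],[0,0,0]]
    - [0,[0,0,0],[0,0,0]]
    - [0,[0,0,0],[0,0,0]]
    - [0,[0,0,0],[0,0,0]]
    - [0,[0,0,0],[0,0,0]]
  grip_force: 40

```text
time_s: 2.82
ee_pos: [539.5, -353.8, 9.3]
ee_rot: [180.0, -0.0, -22.4]
force: [-1.4, 0.1, 1.1]
gripper_width: 13.3
gripper_force: 40.0
```

Request:
move_arm:
  motion:
    - [0,[0,0,0.3],[0,0,0]]
    - [0,[0,0,0.6],[0,0,0]]
    - [0,[0,0,0.8],[0,0,0]]
    - [0,[0,0,0.8],[0,0,0]]
    - [0,[0,0,0.8],[0,0,0]]
    - [0,[0,0,0.8],[0,0,0]]
    - [0,[0,0,0.8],[0,0,0]]
    - [0,[0,0,0.7],[0,0,0]]
    - [0,[0,0,0.4],[0,0,0]]
    - [0,[0,0,0],[0,0,0]]
    - [0,[0,0,0],[0,0,0]]
    - [0,[0,0,0],[0,0,0]]
    - [0,[0,0,0],[0,0,0]]

```text
time_s: 3.9
ee_pos: [538.6, -353.0, 157.1]
ee_rot: [-180.0, 0.2, -22.4]
force: [0.3, -0.4, -3.4]
gripper_width: 13.3
gripper_force: 40.0
```

Run:
```python
from h import *
im,ci=snap('side','s2.png'); cv2.imwrite('pics/s2c.png',cv2.resize(im[90:290,240:480],None,fx=2,fy=2))
```

```text
(no output)
```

View pics/s2c.png

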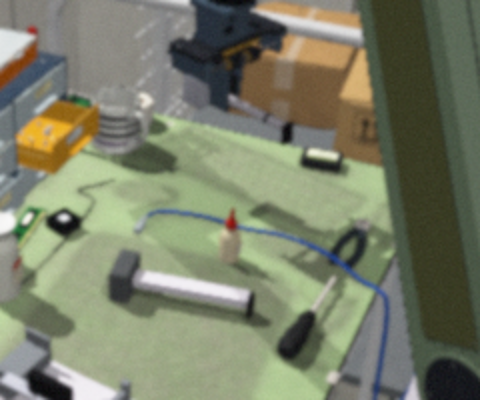

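The probe hangs level with its foot at ~(288,132) in the crop. I'll carry it over to the cradle.

Request:
move_arm:
  motion:
    - [0,[0.04,0.4,0],[0,0,0.165]]
    - [0,[0.04,0.7,0],[0,0,0.165]]
    - [0,[0.04,1,0],[0,0,0.165]]
    - [0,[0.04,1,0],[0,0,0.165]]
    - [0,[0.04,1,0],[0,0,0.165]]
    - [0,[0.04,1,0],[0,0,0.165]]
    - [0,[0.04,1,0],[0,0,0.165]]
    - [0,[0.04,1,0],[0,0,0.165]]
    - [0,[0.04,1,0],[0,0,0.165]]
    - [0,[0.04,1,0],[0,0,0.165]]
    - [0,[0.04,1,0],[0,0,0.165]]
    - [0,[0.04,1,0],[0,0,0.165]]
    - [0,[0.04,1,0],[0,0,0.165]]
    - [0,[0.04,1,0],[0,0,0.165]]
    - [0,[0.04,1,0],[0,0,0.165]]
    - [0,[0.04,1,0],[0,0,0.165]]
    - [0,[0.04,1,0],[0,0,0.165]]
    - [0,[0.04,1,0],[0,0,0.165]]
    - [0,[0.04,1,0],[0,0,0.165]]
    - [0,[0.04,1,0],[0,0,0.165]]

```text
time_s: 5.62
ee_pos: [558.0, 126.5, 158.9]
ee_rot: [-180.0, 0.1, -9.1]
force: [0.4, 0.2, -3.6]
gripper_width: 13.0
gripper_force: 40.0
```

Request:
move_arm:
  motion:
    - [0,[0.06,1,0],[0,0,0]]
    - [0,[0.06,1,0],[0,0,0]]
    - [0,[0.06,1,0],[0,0,0]]
    - [0,[0.06,1,0],[0,0,0]]
    - [0,[0.06,1,0],[0,0,0]]
    - [0,[0.06,1,0],[0,0,0]]
    - [0,[0.06,0.9,0],[0,0,0]]
    - [0,[0.06,0.5,0],[0,0,0]]
    - [0,[0,0,0],[0,0,0]]
    - [0,[0,0,0],[0,0,0]]
    - [0,[0,0,0],[0,0,0]]

```text
time_s: 6.53
ee_pos: [570.7, 308.1, 158.8]
ee_rot: [179.9, 0.0, -9.2]
force: [0.8, -0.6, -3.3]
gripper_width: 13.1
gripper_force: 40.0
```

Run:
```python
from h import *
im,ci=snap('wrist','w3.png'); s=state(); print(s['ee_pos'],s['ee_rot'],s['time_s'])
v=(525.2,251.7,np.radians(-9.17));c,sn=np.cos(v[2]),np.sin(v[2])
P=[(63,95.5,55),(63,36.5,55),(103,95.5,55),(103,36.5,55),(63,-29.5,55),(63,-102.5,55),(103,-29.5,55),(103,-102.5,55),(50,0,78),(10,0,110),(-65,77,64),(-65,-82,64)]
for p,q in zip(P,proj(ci,[(v[0]+c*x-sn*y,v[1]+sn*x+c*y,z) for x,y,z in P])): print(p,q.round(0))
```

```text
[571.00244169 307.84002307 158.9401858 ] [ 1.79938469e+02  3.14267937e-02 -9.23234337e+00] 6.5833
(63, 95.5, 55) [244. 178.]
(63, 36.5, 55) [307. 178.]
(103, 95.5, 55) [242. 134.]
(103, 36.5, 55) [308. 134.]
(63, -29.5, 55) [378. 178.]
(63, -102.5, 55) [456. 178.]
(103, -29.5, 55) [382. 134.]
(103, -102.5, 55) [464. 134.]
(50, 0, 78) [351. 197.]
(10, 0, 110) [357. 256.]
(-65, 77, 64) [265. 303.]
(-65, -82, 64) [420. 303.]
```

View pics/w3.png

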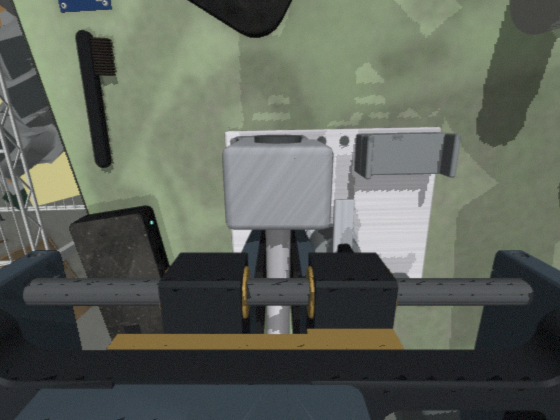

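Run:
```python
from h import *
im=cv2.imread('pics/w3.png'); cv2.imwrite('pics/w3c.png',cv2.resize(im[115:265,325:475],None,fx=4,fy=4,interpolation=cv2.INTER_CUBIC))
```

```text
(no output)
```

View pics/w3c.png

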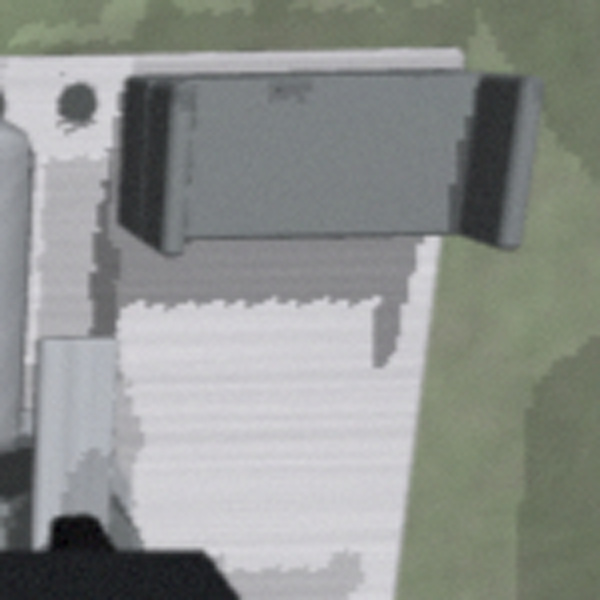

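Run:
```python
from fit import *
ci=camera_info('wrist')
Q=lambda x,y:(325+(x-1.5)/4,115+(y-1.5)/4)
pts=[((63,-29.5,55),Q(185,253)),((103,-29.5,55),Q(190,80)),((63,-102.5,55),Q(501,246)),((103,-102.5,55),Q(520,76)),((50,9,78),Q(40,338)),((50,-9,78),Q(117,338))]
v=fit(ci,pts,[525,252,-.16]); print('bayprobe',off(v,35,66),'baybar',off(v,35,-66),'keeper',off(v,-20,0))
# probe head, held: top face z=TCP+15.7+25
z=state()['ee_pos'][2]+15.7+25
for uv in((224,148),(333,146),(228,228),(330,228)): print(ray(ci,uv,z).round(1))
```

```text
[524.6 256.5] -7.63
[[-0.2, 0.7], [1.2, -0.1], [-0.7, 0.2], [0.5, -1.4], [-1.1, 0.4], [0.3, -0.2]]
bayprobe [568.02149119 317.2429594 ] baybar [550.49579214 186.41157986] keeper [504.74556685 259.12964423]
[641.7 320.6 199.6]
[635.1 274.6 199.6]
[605.8 326.4 199.6]
[598.2 280.  199.6]
```

Run:
```python
from fit import *
ci=camera_info('wrist'); ct=camera_info('top')
Q=lambda x,y:(325+(x-1.5)/4,115+(y-1.5)/4)
def yaw(c,a,b,z):
    p,q=ray(c,a,z),ray(c,b,z); d=p-q; print(np.degrees(np.arctan2(d[1],d[0])).round(2),p[:2].round(1),q[:2].round(1))
yaw(ci,Q(462,50),Q(398,598),10); yaw(ci,Q(40,338),Q(33,545),78); yaw(ci,Q(117,338),Q(110,520),78)
yaw(ci,Q(520,76),Q(501,246),55); yaw(ci,Q(541,80),Q(519,248),55)
yaw(ci,Q(168,80),Q(163,253),55);yaw(ci,Q(190,80),Q(185,253),55)
print('head edge');yaw(ci,(224,165),(226,215),199.6);yaw(ci,(333,165),(331,215),199.6)
A=lambda x,y:(160+(x-2)/5,190+(y-2)/5)
a,b=ray(ct,A(20,303),10),ray(ct,A(332,343),10);print(a,b,np.degrees(np.arctan2((b-a)[0],-(b-a)[1])))
yaw(ct,A(373,82),A(332,343),10)
```

```text
-7.39 [614.7 131.1] [458.9 151.3]
-8.04 [575.5 257.8] [526.8 264.6]
-7.26 [572.8 241.2] [530.1 246.6]
-6.27 [611.9 141.6] [573.5 145.9]
-7.11 [610.2 137. ] [572.4 141.7]
-6.14 [623.6 219.5] [584.5 223.7]
-5.85 [622.9 214.6] [583.7 218.6]
head edge
-9.85 [634.6 322.1] [612.1 326. ]
-8.54 [627.  275.5] [604.4 278.8]
[460.19337878 378.81644415  10.        ] [428.149428   155.02749992  10.        ] -8.148693987245675
-8.75 [614.6 126.3] [428.1 155. ]
```

Request:
move_arm:
  motion:
    - [0,[-0.06,0.19,0],[0,0,0.19]]
    - [0,[-0.06,0.19,0],[0,0,0.19]]
    - [0,[0,0,-0.6],[0,0,0]]
    - [0,[0,0,-0.6],[0,0,0]]
    - [0,[0,0,-0.6],[0,0,0]]
    - [0,[0,0,-0.6],[0,0,0]]
    - [0,[0,0,-0.6],[0,0,0]]
    - [0,[0,0,-0.6],[0,0,0]]
    - [0,[0,0,0],[0,0,0]]
    - [0,[0,0,0],[0,0,0]]
    - [0,[0,0,0],[0,0,0]]

```text
time_s: 7.5
ee_pos: [569.1, 318.8, 70.0]
ee_rot: [-179.9, -0.1, -7.7]
force: [0.5, 0.0, -3.8]
gripper_width: 13.3
gripper_force: 40.0
```

Run:
```python
from h import *
im,ci=snap('wrist','w4.png'); cv2.imwrite('pics/w4c.png',cv2.resize(im[110:290,190:460],None,fx=2.9,fy=2.9,interpolation=cv2.INTER_CUBIC)); s=state(); print(s['ee_pos'],s['ee_rot'])
```

```text
[569.3179709  318.86587023  70.35109316] [-1.79917794e+02 -1.16925725e-01 -7.67878856e+00]
```

View pics/w4c.png

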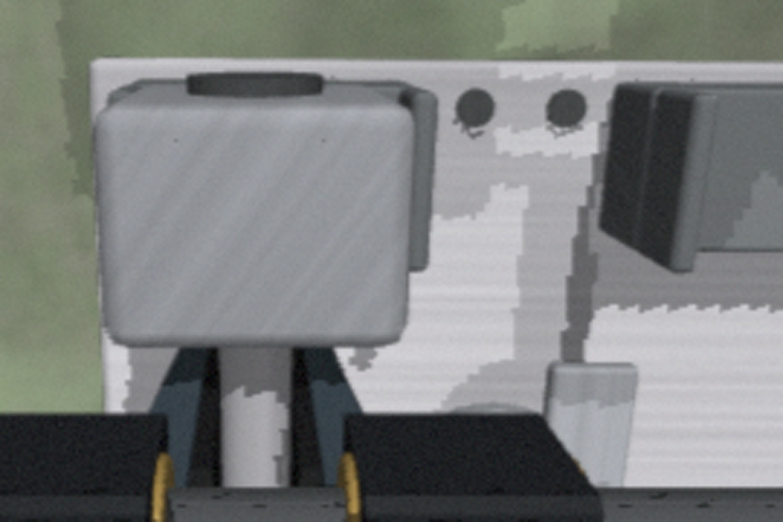

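Run:
```python
from fit import *
ci=camera_info('wrist')
Q=lambda x,y:(190+(x-1)/2.9,110+(y-1)/2.9)
pts=[((63,-29.5,55),Q(692,270)),((103,-29.5,55),Q(704,92)),((63,31.5,55),Q(429,270)),((103,31.5,55),Q(437,94)),((50,9,78),Q(549,366)),((50,-9,78),Q(638,368))]
v=fit(ci,pts,[525,252,-.16]); print('bayprobe',off(v,35,66),'baybar',off(v,35,-66),'keeper',off(v,-20,0))
z=state()['ee_pos'][2]+15.7+25
c=[ray(ci,Q(*u),z) for u in((95,105),(413,105),(110,345),(402,345))]; print(np.mean(c,0)); d=off(v,80+3,66); print(d)
```

```text
[524.6 257.2] -7.83
[[0.7, 1.4], [6.0, -0.4], [-3.0, 1.1], [-2.1, -1.4], [0.1, 0.3], [0.2, -0.3]]
bayprobe [568.24459093 317.80413091] baybar [550.25520903 187.03570147] keeper [504.76305438 259.91549198]
[618.74924252 313.16166583 111.05109316]
[615.79674709 311.26253749]
```

Request:
move_arm:
  motion:
    - [0,[-0.04,-0.05,0],[0,0,0]]
    - [0,[0,0,-0.2],[0,0,0]]
    - [0,[0,0,-0.2],[0,0,0]]
    - [0,[0,0,-0.2],[0,0,0]]
    - [0,[0,0,-0.2],[0,0,0]]
    - [0,[0,0,0],[0,0,0]]

```text
time_s: 8.05
ee_pos: [566.5, 316.7, 47.3]
ee_rot: [179.9, 0.1, -7.7]
force: [0.2, 0.2, -3.6]
gripper_width: 13.4
gripper_force: 40.0
```

Request:
move_arm:
  motion:
    - [0,[0,0,-0.06],[0,0,0]]
    - [0,[0,0,-0.06],[0,0,0]]
    - [0,[0,0,0],[0,0,0]]
    - [0,[0,0,0],[0,0,0]]

```text
time_s: 8.38
ee_pos: [567.5, 317.2, 46.0]
ee_rot: [180.0, -0.0, -7.7]
force: [-0.5, 0.2, -4.2]
gripper_width: 13.1
gripper_force: 40.0
```

Request:
move_arm:
  motion:
    - [0,[0,0,-0.06],[0,0,0]]
    - [0,[0,0,0],[0,0,0]]
    - [0,[0,0,0],[0,0,0]]
    - [34,[0,0,0],[0,0,0]]
    - [34,[0,0,0],[0,0,0]]
    - [34,[0,0,0],[0,0,0]]
    - [34,[0,0,0],[0,0,0]]
    - [34,[0,0,0],[0,0,0]]

```text
time_s: 9.05
ee_pos: [567.7, 317.3, 44.9]
ee_rot: [-180.0, -0.0, -7.7]
force: [0.7, -0.7, 0.0]
gripper_width: 34.1
gripper_force: 0.0
```

Request:
move_arm:
  motion:
    - [34,[0,0,0.5],[0,0,0]]
    - [34,[0,0,1],[0,0,0]]
    - [34,[0,0,1],[0,0,0]]
    - [34,[0,0,1],[0,0,0]]
    - [34,[0,0,1],[0,0,0]]
    - [34,[0,0,1],[0,0,0]]
    - [34,[0,0,1],[0,0,0]]
    - [34,[0,0,0.3],[0,0,0]]
    - [34,[0,0,0],[0,0,0]]
    - [34,[0,0,0],[0,0,0]]

```text
time_s: 9.88
ee_pos: [567.1, 317.0, 213.7]
ee_rot: [180.0, 0.0, -7.7]
force: [-0.2, -0.5, -1.0]
gripper_width: 34.1
gripper_force: 0.0
```

Run:
```python
from h import *
import pickle
im,ci=snap('wrist','w5.png'); s=state(); print(s['ee_pos'],s['ee_rot'])
pickle.dump(ci,open('w5.pkl','wb'))
```

```text
[566.64057017 316.74109902 212.65379031] [ 1.79892872e+02  1.42423928e-01 -7.68218195e+00]
```

Request:
move_arm:
  motion:
    - [70,[-0.127,-0.94,0],[0,0,0.25]]
    - [70,[-0.127,-0.94,0],[0,0,0.25]]
    - [70,[-0.127,-0.94,0],[0,0,0.25]]
    - [70,[-0.127,-0.94,0],[0,0,0.25]]
    - [70,[-0.127,-0.94,0],[0,0,0.25]]
    - [70,[-0.127,-0.94,0],[0,0,0.25]]
    - [70,[-0.127,-0.94,0],[0,0,0.25]]
    - [70,[-0.127,-0.94,0],[0,0,0.25]]
    - [70,[-0.127,-0.94,0],[0,0,0.25]]
    - [70,[-0.127,-0.94,0],[0,0,0.25]]
    - [70,[-0.127,-0.94,0],[0,0,0.25]]
    - [70,[-0.127,-0.94,0],[0,0,0.25]]
    - [70,[-0.127,-0.94,0],[0,0,0.25]]
    - [70,[-0.127,-0.94,0],[0,0,0.25]]
    - [70,[-0.127,-0.94,0],[0,0,0.25]]
    - [70,[-0.127,-0.94,0],[0,0,0.25]]
    - [70,[0,0,0],[0,0,0]]
    - [70,[0,0,0],[0,0,0]]

```text
time_s: 11.43
ee_pos: [515.6, -59.4, 212.7]
ee_rot: [-179.9, 0.2, 8.2]
force: [-0.1, -0.1, 0.4]
gripper_width: 70.1
gripper_force: 0.0
```

Run:
```python
from fit import *
import pickle
im,ci=snap('wrist','w6.png'); s=state(); print(s['ee_pos'],s['ee_rot'])
pickle.dump(ci,open('w6.pkl','wb'))
a=cv2.imread('pics/w5.png')[90:390,180:480]
b=im[60:310,160:410]
v=(475.4,-64.4,np.radians(8.19))
print(proj(ci,[(*off(v,x,y),50) for x,y in((100,32),(100,-32),(70,-32),(70,32))]).round(0))
o=np.zeros((600,800,3),np.uint8)
o[:400,:400]=cv2.resize(a[:200,:200],(400,400),interpolation=cv2.INTER_CUBIC); o[:400,400:]=cv2.resize(b[:200,:200],(400,400),interpolation=cv2.INTER_CUBIC)
cv2.imwrite('pics/c1.png',o[:400])
```

```text
[515.93814312 -58.62149126 213.01091858] [-1.79923159e+02  1.50297141e-01  8.24732719e+00]
[[249. 138.]
 [307. 138.]
 [307. 165.]
 [249. 165.]]
```

View pics/c1.png

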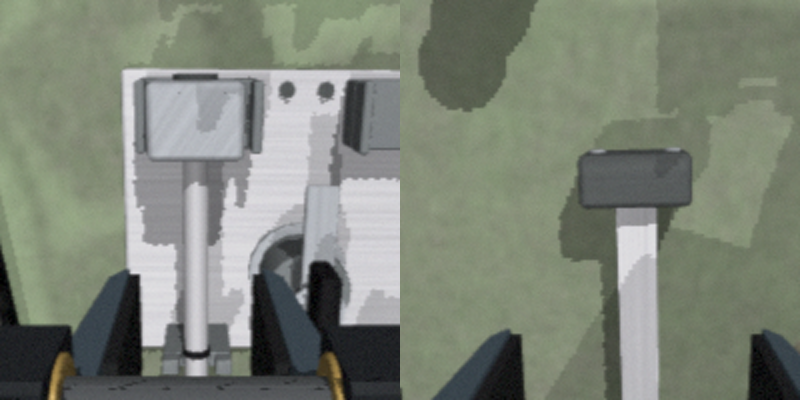

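Left panel: the probe is seated, with its head between the cheeks and its stem in the fork. Right panel: the bar's block centre is within ~2 mm of the prediction. Next I pick up the bar.

Request:
move_arm:
  motion:
    - [70,[0.1,0,-1],[0,0,0.15]]
    - [70,[0,0,-1],[0,0,0]]
    - [70,[0,0,-1],[0,0,0]]
    - [70,[0,0,-1],[0,0,0]]
    - [70,[0,0,-1],[0,0,0]]
    - [70,[0,0,-1],[0,0,0]]
    - [70,[0,0,-1],[0,0,0]]
    - [70,[0,0,-0.6],[0,0,0]]
    - [70,[0,0,-0.55],[0,0,0]]
    - [70,[0,0,0],[0,0,0]]
    - [0,[0,0,0],[0,0,0]]
    - [0,[0,0,0],[0,0,0]]
    - [0,[0,0,0],[0,0,0]]
    - [0,[0,0,0],[0,0,0]]
    - [0,[0,0,0],[0,0,0]]
    - [0,[0,0,0],[0,0,0]]
    - [0,[0,0,0],[0,0,0]]
    - [0,[0,0,0],[0,0,0]]
  grip_force: 45

```text
time_s: 12.98
ee_pos: [519.3, -58.9, 11.0]
ee_rot: [180.0, -0.0, 8.9]
force: [-0.6, -0.3, 2.1]
gripper_width: 23.9
gripper_force: 45.0
```

Request:
move_arm:
  motion:
    - [0,[0,0,0.3],[0,0,0]]
    - [0,[0,0,0.6],[0,0,0]]
    - [0,[0,0,0.8],[0,0,0]]
    - [0,[0,0,0.8],[0,0,0]]
    - [0,[0,0,0.8],[0,0,0]]
    - [0,[0,0,0.8],[0,0,0]]
    - [0,[0,0,0.8],[0,0,0]]
    - [0,[0,0,0.7],[0,0,0]]
    - [0,[0,0,0.4],[0,0,0]]
    - [0,[0,0,0],[0,0,0]]
    - [0,[0,0,0],[0,0,0]]
    - [0,[0,0,0],[0,0,0]]
    - [0,[0,0,0],[0,0,0]]

```text
time_s: 14.07
ee_pos: [518.1, -58.7, 159.2]
ee_rot: [-179.9, 0.2, 8.9]
force: [0.2, 0.6, -5.6]
gripper_width: 24.0
gripper_force: 45.0
```

Request:
move_arm:
  motion:
    - [0,[0.107,0.4,0],[0,0,-0.346]]
    - [0,[0.107,0.7,0],[0,0,-0.346]]
    - [0,[0.107,0.9,0],[0,0,-0.346]]
    - [0,[0.107,0.9,0],[0,0,-0.346]]
    - [0,[0.107,0.9,0],[0,0,-0.346]]
    - [0,[0.107,0.9,0],[0,0,-0.346]]
    - [0,[0.107,0.9,0],[0,0,-0.346]]
    - [0,[0.107,0.9,0],[0,0,-0.346]]
    - [0,[0.107,0.9,0],[0,0,-0.346]]
    - [0,[0.107,0.9,0],[0,0,-0.346]]
    - [0,[0.107,0.9,0],[0,0,-0.346]]
    - [0,[0.107,0.6,0],[0,0,-0.346]]
    - [0,[0,0,0],[0,0,0]]
    - [0,[0,0,0],[0,0,0]]
    - [0,[0,0,0],[0,0,0]]
    - [0,[0,0,0],[0,0,0]]

```text
time_s: 15.4
ee_pos: [550.8, 185.2, 160.1]
ee_rot: [179.9, 0.1, -7.7]
force: [0.3, -0.7, -6.0]
gripper_width: 23.8
gripper_force: 45.0
```

Run:
```python
from h import *
P=np.mean([list(state()['ee_pos'])+list(state()['ee_rot']) for _ in range(3)],0);print(P.round(1))
```

```text
[ 5.508e+02  1.852e+02  1.601e+02  1.799e+02  1.000e-01 -7.700e+00]
```

Request:
move_arm:
  motion:
    - [0,[0,0.03,-0.6],[0,0,0]]
    - [0,[0,0,-0.7],[0,0,0]]
    - [0,[0,0,-0.7],[0,0,0]]
    - [0,[0,0,-0.7],[0,0,0]]
    - [0,[0,0,-0.6],[0,0,0]]
    - [0,[0,0,-0.4],[0,0,0]]
    - [0,[0,0,0],[0,0,0]]
    - [0,[0,0,-0.2],[0,0,0]]
    - [0,[0,0,-0.2],[0,0,0]]
    - [0,[0,0,0],[0,0,0]]
    - [0,[0,0,0],[0,0,0]]

```text
time_s: 16.32
ee_pos: [551.5, 187.0, 58.6]
ee_rot: [-180.0, -0.0, -7.7]
force: [-0.7, 0.3, -4.2]
gripper_width: 23.8
gripper_force: 45.0
```

Request:
move_arm:
  motion:
    - [0,[0,0,-0.15],[0,0,0]]
    - [0,[0,0,-0.15],[0,0,0]]
    - [0,[0,0,-0.1],[0,0,0]]
    - [0,[0,0,0],[0,0,0]]
    - [0,[0,0,0],[0,0,0]]

```text
time_s: 16.73
ee_pos: [551.1, 186.9, 48.0]
ee_rot: [180.0, 0.0, -7.7]
force: [0.2, 0.5, -4.4]
gripper_width: 23.7
gripper_force: 45.0
```

Request:
move_arm:
  motion:
    - [0,[0,0,-0.06],[0,0,0]]
    - [0,[0,0,0],[0,0,0]]
    - [0,[0,0,0],[0,0,0]]

```text
time_s: 16.98
ee_pos: [551.2, 186.9, 46.7]
ee_rot: [180.0, 0.0, -7.7]
force: [-0.3, 0.1, -5.2]
gripper_width: 23.6
gripper_force: 45.0
```

Request:
move_arm:
  motion:
    - [0,[0,0,-0.05],[0,0,0]]
    - [0,[0,0,0],[0,0,0]]
    - [0,[0,0,0],[0,0,0]]
    - [44,[0,0,0],[0,0,0]]
    - [44,[0,0,0],[0,0,0]]
    - [44,[0,0,0],[0,0,0]]
    - [44,[0,0,0],[0,0,0]]
    - [44,[0,0,0],[0,0,0]]
    - [44,[0,0,0.5],[0,0,0]]
    - [44,[0,0,1],[0,0,0]]
    - [44,[0,0,1],[0,0,0]]
    - [44,[0,0,1],[0,0,0]]
    - [44,[0,0,1],[0,0,0]]
    - [44,[0,0,1],[0,0,0]]
    - [44,[0,0,1],[0,0,0]]
    - [44,[0,0,0.3],[0,0,0]]
    - [44,[0,0,0],[0,0,0]]
    - [44,[0,0,0],[0,0,0]]

```text
time_s: 18.48
ee_pos: [550.8, 186.8, 214.6]
ee_rot: [180.0, 0.1, -7.7]
force: [-0.6, 0.1, 1.0]
gripper_width: 43.7
gripper_force: 0.0
```

Run:
```python
from h import *
import pickle
im,ci=snap('wrist','w7.png'); pickle.dump(ci,open('w7.pkl','wb')); print(state()['qpos'])
```

```text
[ 1.76030625e+01  1.89684270e+01  8.86984010e+01 -4.18631188e-03
  7.25066902e+01  1.15295561e+02]
```

Request:
move_arm:
  motion:
    - [44,[-0.092,0.145,0],[0,0,1]]
    - [44,[-0.092,0.145,0],[0,0,1]]
    - [44,[-0.092,0.145,0],[0,0,1]]
    - [44,[-0.092,0.145,0],[0,0,1]]
    - [44,[-0.092,0.145,0],[0,0,1]]
    - [44,[-0.092,0.145,0],[0,0,1]]
    - [44,[-0.092,0.145,0],[0,0,1]]
    - [44,[-0.092,0.145,0],[0,0,1]]
    - [44,[-0.092,0.145,0],[0,0,1]]
    - [44,[-0.092,0.145,0],[0,0,1]]
    - [44,[-0.092,0.145,0],[0,0,1]]
    - [44,[-0.092,0.145,0],[0,0,1]]
    - [44,[-0.092,0.145,0],[0,0,1]]
    - [44,[-0.092,0.145,0],[0,0,1]]
    - [44,[-0.092,0.145,0],[0,0,1]]
    - [44,[-0.092,0.145,0],[0,0,1]]
    - [44,[-0.092,0.145,0],[0,0,1]]
    - [44,[-0.092,0.145,0],[0,0,1]]
    - [44,[-0.092,0.145,0],[0,0,1]]
    - [44,[-0.092,0.145,0],[0,0,1]]

```text
time_s: 20.2
ee_pos: [504.2, 259.1, 213.0]
ee_rot: [-179.8, 0.2, 72.5]
force: [-0.8, -0.1, -1.3]
gripper_width: 43.9
gripper_force: 0.0
```

Request:
move_arm:
  motion:
    - [44,[0,0,0],[0,0,1]]
    - [44,[0,0,0],[0,0,1]]
    - [44,[0,0,0],[0,0,1]]
    - [44,[0,0,0],[0,0,1]]
    - [44,[0,0,0],[0,0,1]]
    - [44,[0,0,0],[0,0,1]]
    - [44,[0,0,0],[0,0,1]]
    - [44,[0,0,0],[0,0,1]]
    - [44,[0,0,0],[0,0,1]]
    - [44,[0,0,0],[0,0,1]]
    - [44,[0,0,0],[0,0,1]]
    - [44,[0,0,0],[0,0,1]]
    - [44,[0,0,0],[0,0,1]]
    - [44,[0,0,0],[0,0,1]]
    - [44,[0,0,0],[0,0,1]]
    - [44,[0,0,0],[0,0,1]]
    - [44,[0,0,0],[0,0,1]]
    - [44,[0,0,0],[0,0,1]]
    - [44,[0,0,0],[0,0,1]]
    - [44,[0,0,0],[0,0,1]]

```text
time_s: 21.87
ee_pos: [504.3, 259.0, 213.0]
ee_rot: [-179.8, -0.2, 152.5]
force: [-0.3, 0.3, -0.5]
gripper_width: 44.2
gripper_force: 0.0
```

Request:
move_arm:
  motion:
    - [44,[0,0,0],[0,0,1]]
    - [44,[0,0,0],[0,0,1]]
    - [44,[0,0,0],[0,0,1]]
    - [44,[0,0,0],[0,0,1]]
    - [44,[0,0,0],[0,0,1]]
    - [44,[0,0,0],[0,0,0]]
    - [44,[0,0,0],[0,0,0]]

```text
time_s: 22.45
ee_pos: [504.6, 259.1, 213.7]
ee_rot: [-179.9, -0.2, 172.2]
force: [0.3, -0.3, -0.3]
gripper_width: 44.2
gripper_force: 0.0
```

Run:
```python
from h import *
import pickle
im,ci=snap('wrist','w8.png'); pickle.dump(ci,open('w8.pkl','wb')); s=state(); print(s['qpos'],s['ee_pos'],s['ee_rot'])
a=cv2.imread('pics/w7.png')
o=np.zeros((500,800,3),np.uint8)
f=lambda m:cv2.resize(m,None,fx=2,fy=2,interpolation=cv2.INTER_CUBIC)
o[:,:400]=f(a[110:360,180:380]); o[:,400:]=f(im[90:340,180:380])
cv2.imwrite('pics/c2.png',o)
print(proj(ci,[(504.8,259.5,110)]))
```

```text
[ 2.60184856e+01  1.76984333e+01  9.05270384e+01  6.53238831e-03
  7.19200968e+01 -5.62011190e+01] [504.70682325 259.20098847 214.07351839] [-1.79924179e+02 -1.24418336e-01  1.72217487e+02]
[[277.36225422 205.18145673]]
```

View pics/c2.png

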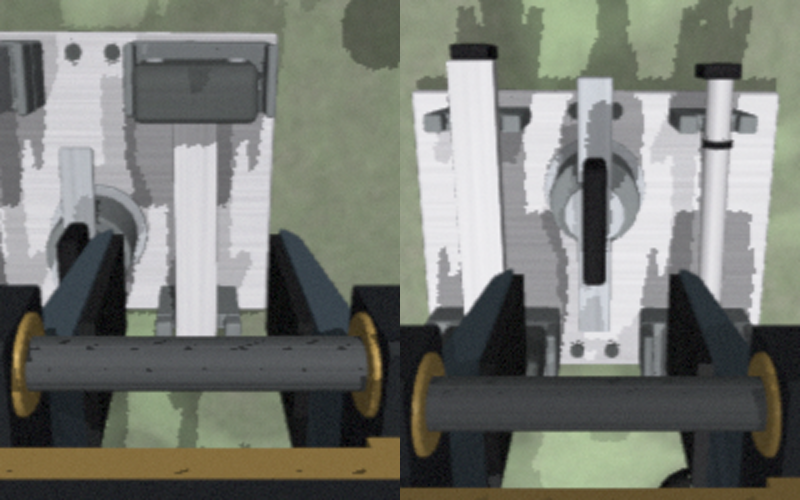

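Run:
```python
from fit import *
import pickle
a=pickle.load(open('w7.pkl','rb')); b=pickle.load(open('w8.pkl','rb'))
A=lambda x,y:(180+x/2,110+y/2); B=lambda x,y:(180+(x-400)/2,90+y/2)
c=np.array([ray(a,A(*u),85) for u in((134,65),(257,65),(134,122),(257,122))]); print('block',c.mean(0).round(1))
s=[ray(b,B(*u),78) for u in((595,78),(593,331))]; print('strap',np.round(s,1),np.mean(s,0).round(1))
w=[ray(b,B(*u),110) for u in((595,158),(594,284))]; print('wing',np.round(w,1),np.mean(w,0).round(1), np.linalg.norm(w[0]-w[1]))
v=fit(b,[((-90,0,78),B(595,78)),((50,0,78),B(593,331)),((-50,0,110),B(595,158)),((-65,66+11,64),B(669,112)),((-65,66-11-0,64),B(735,112))][:3],[524,257,-.13])
for n,P in dict(baybar=(35,-66),blk=(88,-66),bayprobe=(35,66),foot=(-97,-66)).items(): print(n,off(v,*P).round(1))
p=ray(b,B(473,45),67),ray(b,B(718,66),67); print('foot ends bar,probe',np.round(p,1), off(v,-97,66))
```

```text
block [593.7 181.9  85. ]
strap [[435.7 269.   78. ]
 [572.1 249.2  78. ]] [503.9 259.1  78. ]
wing [[470.3 264.4 110. ]
 [531.9 255.4 110. ]] [501.1 259.9 110. ] 62.23387501742183
[522.5 256.5] -8.31
[[0.2, -2.4], [0.1, -0.1], [-0.2, 3.0]]
baybar [547.6 186.2]
blk [600.1 178.5]
bayprobe [566.7 316.8]
foot [417.  205.2]
foot ends bar,probe [[411.5 209.7  67. ]
 [438.7 332.3  67. ]] [436.07177212 335.85369043]
```

Left panel: the bar's block is in its yoke. Right panel: both stems are in their forks, and the wing centre is at ~(594,216), world ≈(503,259). I'll grip the wing.

Request:
move_arm:
  motion:
    - [44,[-0.06,0,-0.6],[0,0,0]]
    - [44,[0,0,-0.9],[0,0,0]]
    - [44,[0,0,-0.9],[0,0,0]]
    - [44,[0,0,-0.9],[0,0,0]]
    - [44,[0,0,-0.9],[0,0,0]]
    - [44,[0,0,-0.6],[0,0,0]]
    - [44,[0,0,-0.35],[0,0,0]]
    - [44,[0,0,0],[0,0,0]]
    - [0,[0,0,0],[0,0,0]]
    - [0,[0,0,0],[0,0,0]]
    - [0,[0,0,0],[0,0,0]]
    - [0,[0,0,0],[0,0,0]]
    - [0,[0,0,0],[0,0,0]]
    - [0,[0,0,0],[0,0,0]]
  grip_force: 12

```text
time_s: 23.67
ee_pos: [504.0, 258.2, 87.5]
ee_rot: [-179.9, 0.1, 172.3]
force: [0.9, -5.1, 3.6]
gripper_width: 11.9
gripper_force: 12.0
```

Request:
move_arm:
  motion:
    - [0,[0,-0.02,0],[0,0,-0.5]]
    - [0,[0,0,0],[0,0,-1]]
    - [0,[0,0,0],[0,0,-1]]
    - [0,[0,0,0],[0,0,-1]]
    - [0,[0,0,0],[0,0,-1]]
    - [0,[0,0,0],[0,0,-1]]
    - [0,[0,0,0],[0,0,0]]

```text
time_s: 24.25
ee_pos: [503.9, 257.9, 86.9]
ee_rot: [-179.9, 0.1, 150.3]
force: [0.6, -4.5, 0.9]
gripper_width: 11.8
gripper_force: 12.0
```

Turning smoothly with low forces, so I'll continue, following the 3 mm drop.

Request:
move_arm:
  motion:
    - [0,[0,-0.02,0],[0,0,-1]]
    - [0,[0,0,0],[0,0,-1]]
    - [0,[0,0,0],[0,0,-1]]
    - [0,[0,0,0],[0,0,-1]]
    - [0,[0,0,0],[0,0,-1]]
    - [0,[0,0,0],[0,0,-1]]
    - [0,[0,0,0],[0,0,-1]]
    - [0,[0,0,0],[0,0,-1]]
    - [0,[0,0,0],[0,0,-1]]
    - [0,[0,0,0],[0,0,-1]]
    - [0,[0,0,-0.02],[0,0,-1]]
    - [0,[0,0,-0.02],[0,0,-1]]
    - [0,[0,0,-0.02],[0,0,-1]]
    - [0,[0,0,-0.02],[0,0,-1]]
    - [0,[0,0,-0.02],[0,0,-1]]
    - [0,[0,0,-0.02],[0,0,-1]]
    - [0,[0,0,0],[0,0,-0.8]]
    - [0,[0,0,0],[0,0,0]]
    - [0,[0,0,0],[0,0,0]]

```text
time_s: 25.83
ee_pos: [503.3, 257.6, 84.5]
ee_rot: [-180.0, 0.1, 83.3]
force: [-2.2, -3.9, 5.2]
gripper_width: 11.8
gripper_force: 12.0
```

Run:
```python
from h import *
s=state(); print(s['ee_rot'],s['force'],s['torque'],s['qpos'][5])
```

```text
[-1.79968832e+02  8.41453529e-02  8.32506979e+01] [-2.19801666 -3.89527133  5.1577718 ] [-0.86762179  0.29499232 -0.07412507] 32.7611619216828
```

Request:
move_arm:
  motion:
    - [0,[0,0,0],[0,0,-0.4]]
    - [0,[0,0,0],[0,0,0]]
    - [0,[0,0,0],[0,0,0]]
    - [44,[0,0,0],[0,0,0]]
    - [44,[0,0,0],[0,0,0]]
    - [44,[0,0,0],[0,0,0]]
    - [44,[0,0,0],[0,0,0]]
    - [44,[0,0,0],[0,0,0]]
    - [44,[0,0,0.5],[0,0,0]]
    - [44,[0,0,1],[0,0,0]]
    - [44,[0,0,1],[0,0,0]]
    - [44,[0,0,1],[0,0,0]]
    - [44,[0,0,1],[0,0,0]]
    - [44,[0,0,0.7],[0,0,0]]
    - [44,[0,0,0],[0,0,0]]
    - [44,[0,0,0],[0,0,0]]

```text
time_s: 27.17
ee_pos: [504.0, 258.7, 214.3]
ee_rot: [179.9, -0.1, 81.5]
force: [-0.9, 0.2, -0.4]
gripper_width: 43.9
gripper_force: 0.0
```

Run:
```python
from fit import *
im,ci=snap('wrist','w9.png'); s=state(); print(s['ee_pos'],s['ee_rot'],s['force'])
# wing orientation: dark pixels near predicted wing top
g=cv2.cvtColor(im,cv2.COLOR_BGR2GRAY); c=proj(ci,[(503,259,107)])[0]; print(c)
y,x=int(c[1]),int(c[0]); r=60
m=((g[y-r:y+r,x-r:x+r]<45)*255).astype(np.uint8)
n,l,st,ce=cv2.connectedComponentsWithStats(m)
k=l[r,r]; print(st, k)
if k:
    mm=(l==k).astype(np.uint8); (cx,cy),(w,h),a=cv2.minAreaRect(cv2.findNonZero(mm)); bx=cv2.boxPoints(((cx,cy),(w,h),a))+[x-r,y-r]
    P=np.array([ray(ci,u,107)[:2] for u in bx]); e=[P[1]-P[0],P[2]-P[1]]
    for d in e: print(np.linalg.norm(d).round(1),np.degrees(np.arctan2(d[1],d[0])).round(1))
```

```text
[503.31355499 258.30511694 212.99475417] [-1.79954273e+02  2.77050183e-02  8.15226445e+01] [ 0.74677072  0.23664673 -0.36409425]
[275.99375713 205.11001395]
[[    0     0   120   120 12188]
 [   57    26    11    61   606]
 [    0    81    28    39   885]
 [   99    81    21    39   720]
 [    0    89     1     1     1]] 1
9.4 -8.5
60.1 -98.3
```

```bash
python3 -c "
from workcell import *
print(job_done())"
```

```text
the job is handed in; nothing more can be done
None
```

The probe and the bar are both in their bays, and the wing grip measures a full quarter turn (about 90°) to locked; I handed the job in at about 27 s, but it returned no verdict.

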